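# Show the order of a heel repair

### The job

Show an apprentice, by pointing only, what a heel repair uses, in order: first the lid of the small pale glue jar, then the right-hand one (seen from the robot) of the two black heel blocks, then the middle of the hammer's head. Point from above with the gripper: bring the point between the fingertips over the middle of the thing, about two or three centimetres above it, and keep still there for about two seconds each time; finish while still pointing at the hammer's head. Touch and move nothing, and do not point at the tall glue tin or at the left-hand heel block.

Things in the scene. Friction and masses are not known exactly. Their poses are not given: they have to be found in the camera images.
- jar_top (a point): Middle of the lid's top of the small pale, cloudy glue jar, which stands upright: 54 mm in diameter, 94 mm tall, lid 50 mm across. The point is 94 mm above the bench. The jar is the smaller of the two glue containers at the back of the work; which of them is on the left varies.
- tin_top (a point): Middle of the top of the tall glue tin with a narrower screw lid (bystander; not to be pointed at): 70 mm in diameter, 117 mm tall, upright. The point is 117 mm above the bench.
- heel_a_top (a point): Middle of the upper face of one of two like black rubber heel blocks lying flat in front of the glue containers: 60 x 62 x 12 mm. The point is 12 mm above the bench. It may be the left or the right one: the right-hand one has the smaller y; they lie at least 80 mm apart in y.
- heel_b_top (a point): Middle of the upper face of the other, like black rubber heel block, 60 x 62 x 12 mm, 12 mm above the bench; may be the left or the right one.
- hammer_head (a point): Middle of the upper side of the steel head of the shoemaker's hammer (wooden handle, 253 mm long), which lies flat at the left of the work with its head away from the robot. The point is 25 mm above the bench, where handle and head cross. The point's x axis runs along the handle towards the head; the head is 95 mm long across the handle, about 28 mm wide, and at most 29 mm high.
Things that resemble listed ones, but are neither listed nor needed, are in the scene too. Leave any pink look-alike of the part that bears heel_b_top alone. Leave any green or red look-alike of the part that bears jar_top alone.

How it is judged:
On the way, in this order (a step that is already met when the one before it is completed fails the run):
1. point at the lid of the small glue jar for a second (horizontal distance between the grasp point and jar_top below 0.025 m and height (world z) of the grasp point between 0.112 and 0.169 m), for 1 s.
2. then point at the right-hand heel block for a second (((world y of heel_a_top below 0.1 m and (horizontal distance between the grasp point and heel_a_top below 0.025 m and height (world z) of the grasp point between 0.03 and 0.087 m)) or (world y of heel_b_top below 0.1 m and (horizontal distance between the grasp point and heel_b_top below 0.025 m and height (world z) of the grasp point between 0.03 and 0.087 m)))), for 1 s.
3. then point at the middle of the hammer's head for a second (horizontal distance between the grasp point and hammer_head below 0.025 m and height (world z) of the grasp point between 0.043 and 0.1 m), for 1 s.
At the end, for the whole second after the job is handed in: The grasp point is still over the middle of the hammer's head (within 25 mm sideways, 18 to 75 mm above it, which leaves the fingertips up to about 55 mm above it), and the jar, the tin, both heel blocks and the hammer are within 8 mm of where they began (all of step 3 and distance of each of jar_top, tin_top, heel_a_top, heel_b_top, hammer_head from where it was at the start of the episode below 0.008 m); the robot touches nothing.
It fails at once if the robot touches the jar, the tin, a heel block or the hammer (contact force between any of the fingers, the arm and glue_jar above 0.3 N or contact force between any of the fingers, the arm and glue_tin above 0.3 N or contact force between any of the fingers, the arm and heel_a above 0.3 N or contact force between any of the fingers, the arm and heel_b above 0.3 N or contact force between any of the fingers, the arm and hammer above 0.3 N).
It fails at once if the robot touches anything else (contact force between any of the fingers, the arm and anything else above 1 N).
It fails at once if a thing is moved (distance of any of jar_top, tin_top, heel_a_top, heel_b_top, hammer_head from where it was at the start of the episode above 0.008 m).
It fails at once if the robot points at the tall glue tin or the left-hand heel block (grasp point within 20 mm sideways and less than 60 mm above it) ((horizontal distance between the grasp point and tin_top below 0.02 m and height (world z) of the grasp point between 0.135 and 0.177 m) or (not (world y of heel_a_top below 0.1 m) and (horizontal distance between the grasp point and heel_a_top below 0.02 m and height (world z) of the grasp point between 0.03 and 0.072 m)) or (not (world y of heel_b_top below 0.1 m) and (horizontal distance between the grasp point and heel_b_top below 0.02 m and height (world z) of the grasp point between 0.03 and 0.072 m))).
It also fails if it takes over 54 s, if anything falls off the work surface, if the arm or the gripper's body presses on something with over 40 N, if the wrist force passes 120 N, or if a joint passes its speed limit or range.

### The arm

A 6-joint arm with a two-finger parallel gripper is mounted at the origin on a cart in front of the work surface, level with it; the furniture and walls round the work are solid. World frame = base frame: x ahead of the robot, y to its left, z up, the work surface at z = 0. Lengths are in m, angles in rad, forces in N, time in s.
With the tool pointing down it reaches from about 0.35 to 0.85 m from the base axis. Payload 8.1 kg.
Tool frame: the origin (TCP) lies between the finger pads; the fingertips stand 11 mm ahead of it and the grasp point (between the pads) lies 8 mm behind it (robot.tips_ahead is the distance from the TCP to the fingertips, in m); z points along the fingers, y is the line along which they close (so a half turn about z gives the same grasp; the last joint's range is limited). The gripper opens to 93 mm and grips with 3 to 60 N. Pads are 15 mm wide; open, the fingers measure 128 mm over their backs; the gripper's body (75 mm by 188 mm) begins 65 mm behind the grasp point.
Start: joints at [1.174, 0.13, 1.488, -0, 1.523, -0.085], TCP at [0.184, 0.571, 0.23] pointing down, gripper open.
Joint ranges: [-2.96, 2.96], [-0.89, 2.26], [0.02, 2.5], [-1.34, 4.48], [0, 2.73], [-2.66, 2.66]. Speed limits (rad/s): [2.39, 2.39, 2.79, 3.14, 3.14, 3.14].

### API

Orientations are given as a rotation vector (axis times angle).
In Python, from plant import robot gives the robot as it stands. The module is installed in compiled form; this text tells all that it offers.
- The arm moves only by the tool move_arm, never from a script. Its argument "deltas" is one flat list of numbers, 7 for each row, row after row: the shift along the tool's x, y, z in m, then the turn, a rotation vector about the tool's x, y, z in rad, then the opening, from 0 (shut) to 1 (fully open). A call has 1 to 12 rows; each row is the pose to reach, as a shift and turn from the pose commanded when the call began, along the tool's axes at that moment; what a row does not reach only later rows make up. A row lasts 1/8 s, in which the tool goes at most 62.5 mm and 10.7 degrees, less where a joint would pass 70% of its speed; a pose out of reach is approached as far as the arm can. A call with a gripper value outside its range is refused whole. The fingers move at their own pace and stop on an object; "squeeze" is the grip in N (left out, the last holds). Time passes only in rows, so rows that repeat a pose let the fingers close. It gives the time, the measured TCP pose, the force, the opening and the grip force at its end, in the units of the state.
- robot.read_state(): the state, without advancing time (a new reading comes with each control period).
- robot.read_camera(name): name is "scene" or "top" or "wrist"; returns (picture, depth): 384x512x3 uint8, red, green, blue; 384x512 float32, m along the optical axis (not along the pixel's ray), 0 where there is no reading.
- robot.camera_model(name): a dict with "K" (3x3 intrinsics, pixels), "R" (3x3) and "t" (3): a world point X has camera coordinates R X + t; the wrist camera has in their place "tool_from_camera" (4x4, takes a point from camera to tool coordinates, whose origin is the TCP and whose axes are the flange's). Camera axes: x right, y down, z forward; pixel columns grow to the right and rows downward; lengths in m; the calibration is good to about 2 mm. A picture is of the moment at which its call begins: read the wrist's pose just before it. camera_model takes no time and is no camera call.
- robot.close_job(): hands the job in; it is judged then, once.
Trained networks look in the newest picture that a camera, given by its name, has taken for a name from the list of things; names that differ only in an ending like _2 or _b are one class to them, and where a whole thing is asked for, a point or a joint stands for the part that bears it (a point fixed in the world has none). Each returns a list of dicts, best first, with "confidence" (0 to 1); they miss things now and then, are a little off and sometimes report something else, mostly with a low value. They report only what shows in the picture. A call takes as long as a camera call. They do not tell look-alikes from the thing itself.
- robot.recognise(camera, label): "uv" ([column, row] in pixels, amid what is visible of it).
The state is a dict: "t": time; "q": joint angles; "dq": joint speeds; "joint_torque": joint torques, N m; "tool_pos": TCP position; "orientation": TCP orientation; "force": force on the tool from outside, world axes, zero at the start; "wrist_torque": the same for the moment, N m; "opening": finger opening in m; "gripper_force": force on a finger pad.
Only numpy, scipy, OpenCV 4.12 (cv2) and the standard library are available. Lean on these libraries where they do the work, as an engineer would, in place of code of your own. Each camera call takes 0.05 s, during which the arm holds its last target. There are 200 camera calls.

## Working session

There is one attempt and no reset: what is moved stays moved. The work goes in short steps, Python scripts to look and compute and a tool call to move; the robot and the scene stay as the last step left them, time stands still between calls to the robot, and variables do not carry over. Pictures are saved under pics/ and viewed, at most 10 in all, crops included, and the job is handed in when it is done.

Besides the shell and the picture viewer there is one more tool, called after "Call:" as a command line: name --argument value ..., lists and objects as JSON in quotes. move_arm: Moves the arm, as the interface text tells. Its arguments: {"type":"object","properties":{"deltas":{"type":"array","items":{"type":"number"}},"squeeze":{"type":"number"}},"required":["deltas"]}

```bash
mkdir -p pics; cat > h.py <<'E'
import numpy as np, cv2
from plant import robot
def world(cam,uv,depth,z=None):
    m=robot.camera_model(cam);K,R,t=[np.array(m[k]) for k in("K","R","t")]
    r=np.linalg.inv(K)@np.array([uv[0],uv[1],1.]);c=-R.T@t;d=R.T@r
    if z is not None: return c+d*(z-c[2])/d[2]
    u,v=int(round(uv[0])),int(round(uv[1]));p=depth[max(v-2,0):v+3,max(u-2,0):u+3];p=p[p>0]
    return c+d*np.median(p) if len(p) else None
E
python3 - <<'E'
from h import *
np.set_printoptions(precision=3,suppress=True)
s=robot.read_state();print(s["t"],s["tool_pos"],s["orientation"])
for c in("top","scene"):
    im,d=robot.read_camera(c);cv2.imwrite(f"pics/{c}.png",im[:,:,::-1])
    for l in("jar_top","tin_top","heel_a_top","hammer_head"):
        for x in robot.recognise(c,l): print(c,l,np.round(x["uv"]),round(x["confidence"],2),world(c,x["uv"],d))
E
```

```text
0.0 [0.184 0.571 0.229] [-0.488 -3.103  0.003]
top jar_top [362. 130.] 0.94 [ 0.666 -0.035  0.092]
top jar_top [386. 181.] 0.67 [ 0.56  -0.088  0.093]
top jar_top [340. 172.] 0.6 [0.57  0.007 0.092]
top tin_top [256. 136.] 0.69 [0.623 0.188 0.115]
top heel_a_top [335. 222.] 0.71 [ 0.477 -0.001  0.01 ]
scene jar_top [300. 229.] 0.92 [ 0.563 -0.006  0.09 ]
scene jar_top [331. 266.] 0.83 [ 0.557 -0.105  0.091]
scene jar_top [346. 226.] 0.81 [ 0.658 -0.049  0.072]
scene tin_top [270. 165.] 0.85 [0.622 0.169 0.09 ]
scene heel_a_top [261. 269.] 0.64 [ 0.47  -0.002  0.013]
scene hammer_head [163. 175.] 0.64 [0.425 0.357 0.008]
```

View pics/top.png

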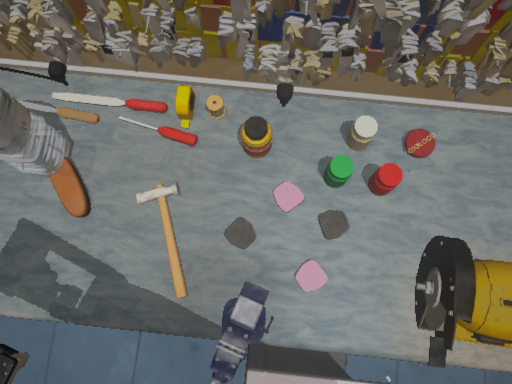

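View pics/scene.png

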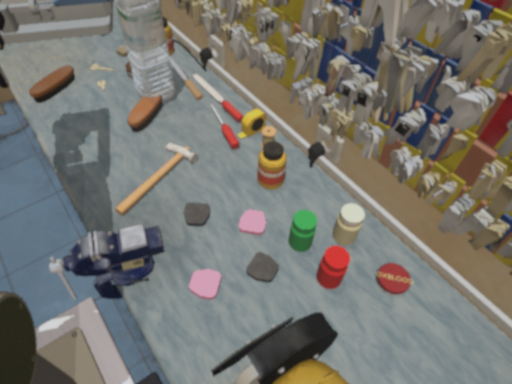

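The jar candidates in the top picture are pale (364,128), green (340,170) and red (387,179); the pale one fits. The black heels are at (240,233) and (334,223), and the one at (334,223) is on the right; the two pink ones are look-alikes. The hammer head is at (157,193). Next I'll measure the tops from depth and check the heights of the obstacles.

```bash
python3 - <<'E'
from h import *
from scipy.spatial.transform import Rotation as Ro
np.set_printoptions(precision=3,suppress=True,linewidth=150)
im,d=robot.read_camera("top");m=robot.camera_model("top");K,R,t=[np.array(m[k]) for k in("K","R","t")]
v,u=np.mgrid[:384,:512];P=np.stack([u,v,np.ones_like(u)],-1)@np.linalg.inv(K).T*d[...,None];P=(P-t)@R
P[d==0]=np.nan
g=im.astype(int);mx=g.max(-1);mn=g.min(-1)
def sel(n,u0,u1,v0,v1,c):
    w=np.zeros_like(d,bool);w[v0:v1,u0:u1]=1;w&=c;q=P[w];a,b=q.min(0),q.max(0)
    print(n,len(q),"mid",(a+b)/2,"mean",q.mean(0),"ext",b-a, "uv",u[w].mean(),v[w].mean())
z=P[...,2]
sel("jar",345,385,105,160,z>.087)
sel("tin",235,280,110,160,z>.11)
sel("heelR",310,360,200,245,(z>.006)&(mx<100))
sel("heelL",215,265,210,255,(z>.006)&(mx<100))
sel("hammerhead",130,185,178,210,(z>.017))
sel("handle",160,190,215,300,(z>.008)&(z<.04))
for n,(a,b,c,e) in dict(vice=(205,285,280,350),bottle=(0,70,80,180),grinder=(415,512,230,350),rack=(0,512,0,70),lasts=(40,95,150,220),bl=(0,30,340,384)).items():
    q=P[c:e,a:b].reshape(-1,3);q=q[q[:,2]>.04]
    if len(q): print(n,q.min(0),q.max(0))
s=robot.read_state();print(Ro.from_rotvec(s["orientation"]).as_matrix(),s["opening"],robot.camera_model("top")["t"],-R.T@t)
x=im[95:245,130:410].copy();cv2.imwrite("pics/crop.png",cv2.resize(x,None,fx=2.8,fy=2.8,interpolation=cv2.INTER_CUBIC)[:,:,::-1])
E
```

```text
jar 441 mid [ 0.65  -0.034  0.092] mean [ 0.672 -0.04   0.092] ext [0.103 0.064 0.01 ] uv 365.03854875283446 127.66893424036282
tin 421 mid [0.643 0.191 0.115] mean [0.641 0.19  0.115] ext [0.049 0.048 0.009] uv 255.89073634204274 127.15676959619952
heelR 633 mid [0.47  0.002 0.011] mean [0.473 0.002 0.011] ext [0.065 0.066 0.01 ] uv 333.1042654028436 223.5860979462875
heelL 649 mid [0.433 0.206 0.011] mean [0.43  0.204 0.011] ext [0.068 0.069 0.009] uv 240.28659476117105 233.27580893682588
hammerhead 307 mid [0.496 0.388 0.023] mean [0.502 0.385 0.02 ] ext [0.061 0.072 0.012] uv 163.27035830618894 192.83387622149837
handle 877 mid [0.366 0.343 0.015] mean [0.363 0.342 0.017] ext [0.176 0.08  0.015] uv 173.72063854047892 257.6442417331813
vice [0.196 0.129 0.041] [0.329 0.219 0.115]
bottle [0.504 0.59  0.04 ] [0.73  0.702 0.293]
grinder [ 0.241 -0.347  0.04 ] [ 0.451 -0.143  0.254]
rack [ 0.697 -0.233  0.04 ] [0.782 0.807 0.488]
lasts [0.432 0.544 0.04 ] [0.572 0.655 0.137]
bl [0.15  0.47  0.218] [0.203 0.522 0.348]
[[-0.952  0.307  0.   ]
 [ 0.307  0.952 -0.   ]
 [-0.    -0.    -1.   ]] 0.09322425833084459 [0.107 0.536 0.897] [0.324 0.139 0.989]
```

View pics/crop.png

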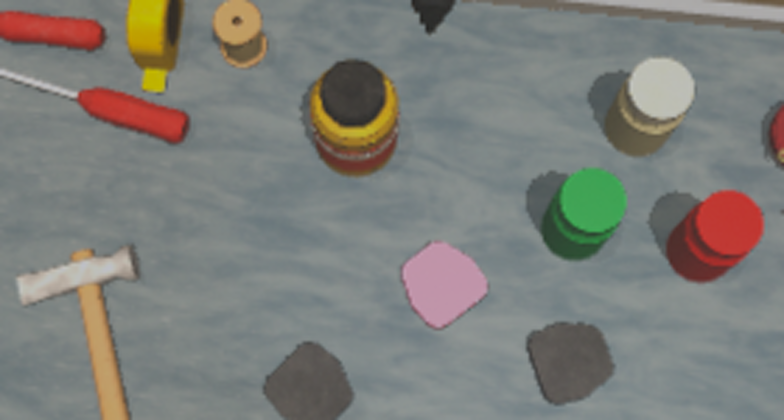

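The crop confirms all three: pale lid at (660,89), right black heel at (570,360), and the hammer crossing at (86,272), which is about (161,192) in the full picture. Before moving I'll check the rack's clearance behind the jar.

```bash
python3 - <<'E'
from h import *
np.set_printoptions(precision=3,suppress=True)
for uv,z in (((365.7,126.8),.094),((333.1,223.6),.012),((160.7,192.1),.025),((157.5,193.6),.025)): print(world("top",uv,None,z))
for cam in("top","scene"):
    im,d=robot.read_camera(cam);m=robot.camera_model(cam);K,R,t=[np.array(m[k]) for k in("K","R","t")]
    v,u=np.mgrid[:384,:512];P=np.stack([u,v,np.ones_like(u)],-1)@np.linalg.inv(K).T*d[...,None];P=((P-t)@R)[d>0]
    for lo,hi in((.1,.18),(.18,.25),(.25,.35),(.35,.6)):
        q=P[(P[:,0]>.6)&(P[:,1]>-.2)&(P[:,1]<.15)&(P[:,2]>lo)&(P[:,2]<hi)]
        if len(q): print(cam,lo,len(q),np.percentile(q[:,0],[0,1,10]))
E
```

```text
[ 0.673 -0.041  0.094]
[0.472 0.002 0.012]
[0.502 0.389 0.025]
[0.498 0.396 0.025]
top 0.1 735 [0.718 0.719 0.728]
top 0.18 3774 [0.702 0.704 0.711]
top 0.25 7320 [0.697 0.702 0.711]
top 0.35 6531 [0.697 0.7   0.705]
scene 0.1 2563 [0.718 0.723 0.76 ]
scene 0.18 3961 [0.703 0.706 0.711]
scene 0.25 9497 [0.698 0.704 0.713]
scene 0.35 18556 [0.698 0.702 0.71 ]
```

Call:
move_arm --deltas '[-0.244,-0.243,0,0,0,-0.156,0.4,-0.244,-0.243,0,0,0,-0.156,0.4,-0.244,-0.243,0,0,0,-0.156,0.4,-0.244,-0.243,0,0,0,-0.156,0.4,-0.244,-0.243,0,0,0,-0.156,0.4,-0.244,-0.243,0,0,0,-0.156,0.4,-0.488,-0.485,0,0,0,-0.312,0.4,-0.488,-0.485,0,0,0,-0.312,0.4,-0.488,-0.485,0,0,0,-0.312,0.4,-0.488,-0.485,0,0,0,-0.312,0.4,-0.488,-0.485,0,0,0,-0.312,0.4,-0.488,-0.485,0,0,0,-0.312,0.4]'

```text
t: 2.15
tool_pos: [0.5005, -0.0431, 0.2297]
orientation: [0.003, 3.141, -0.001]
force: [-0.8, 0.2, -0.7]
opening: 0.0374
gripper_force: 0.0
```

```bash
python3 - <<'E'
from h import *
from scipy.spatial.transform import Rotation as Ro
np.set_printoptions(precision=3,suppress=True)
s=robot.read_state();M=Ro.from_rotvec(s["orientation"]).as_matrix();p=np.array(s["tool_pos"])
print(s["t"],p,M,s["q"],s["force"])
T=np.array(robot.camera_model("wrist")["tool_from_camera"]);print(T)
th=-.436;Rt=M@Ro.from_rotvec([0,th,0]).as_matrix()
for g in([.664,-.041,.165],[.664,-.041,.132]):
    print("tool shift",M.T@(np.array(g)+Rt[:,2]*.008-p))
im,d=robot.read_camera("wrist");cv2.imwrite("pics/w1.png",im[:,:,::-1])
E
```

```text
2.15 [ 0.501 -0.043  0.23 ] [[-1.     0.002  0.   ]
 [ 0.002  1.    -0.   ]
 [-0.    -0.    -1.   ]] [-0.188 -0.137  1.755 -0.     1.523 -1.756] [-0.756  0.217 -0.655]
[[ 0.    -0.966 -0.257  0.072]
 [ 1.     0.     0.     0.   ]
 [-0.    -0.257  0.966 -0.155]
 [ 0.     0.     0.     1.   ]]
tool shift [-0.167  0.002  0.072]
tool shift [-0.167  0.002  0.105]
```

View pics/w1.png

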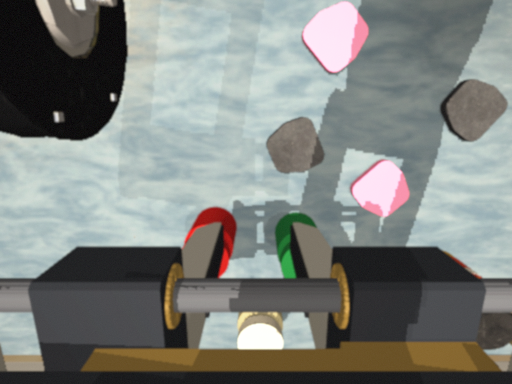

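The wrist picture shows the pale lid at (260,335) straight ahead, between the green and red look-alikes and at the same y. The rack is close behind it, so I'll tilt the tool forward and the hand will stay back from it.

Call:
move_arm --deltas '[-0.03,0,0,0,-0.15,0,0.4,-0.06,0,0.02,0,-0.3,0,0.4,-0.1,0,0.03,0,-0.436,0,0.4,-0.13,0.002,0.045,0,-0.436,0,0.4,-0.15,0.002,0.06,0,-0.436,0,0.4,-0.16,0.002,0.072,0,-0.436,0,0.4,-0.167,0.002,0.08,0,-0.436,0,0.4,-0.167,0.002,0.09,0,-0.436,0,0.4,-0.167,0.002,0.1,0,-0.436,0,0.4,-0.167,0.002,0.104,0,-0.436,0,0.4,-0.167,0.002,0.104,0,-0.436,0,0.4,-0.167,0.002,0.104,0,-0.436,0,0.4]'

```text
t: 3.7
tool_pos: [0.667, -0.0383, 0.1262]
orientation: [-0.0, 2.705, -0.0]
force: [0.1, -0.7, 0.4]
opening: 0.0372
gripper_force: 0.0
```

```bash
python3 - <<'E'
from h import *
from scipy.spatial.transform import Rotation as Ro
np.set_printoptions(precision=3,suppress=True)
s=robot.read_state();M=Ro.from_rotvec(s["orientation"]).as_matrix();p=np.array(s["tool_pos"])
print(s["t"],"grasp",p-M[:,2]*.008,s["force"]);
im,d=robot.read_camera("scene");cv2.imwrite("pics/s2.png",cv2.resize(im[100:340,200:460],None,fx=2.3,fy=2.3)[:,:,::-1])
E
```

```text
3.7 grasp [ 0.664 -0.038  0.133] [ 0.054 -0.682  0.375]
```

View pics/s2.png

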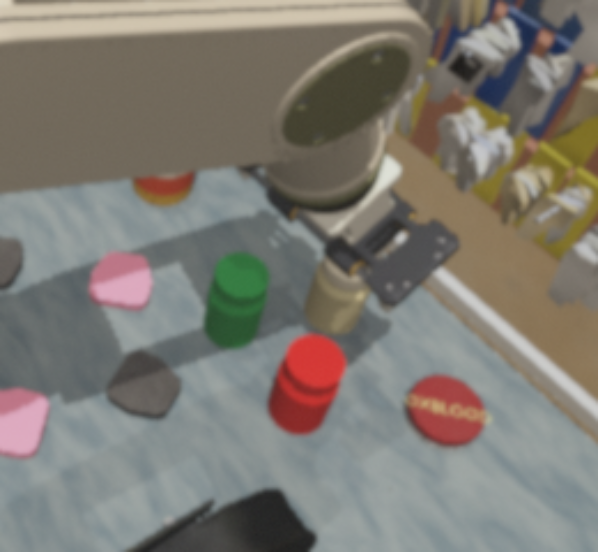

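The picture shows the fingertips over the pale jar, at about (340,265), clear of it and of the green jar, the red jar and the rack. Holding there.

Call:
move_arm --deltas '[0,0,0,0,0,0,0.4,0,0,0,0,0,0,0.4,0,0,0,0,0,0,0.4,0,0,0,0,0,0,0.4,0,0,0,0,0,0,0.4,0,0,0,0,0,0,0.4,0,0,0,0,0,0,0.4,0,0,0,0,0,0,0.4,0,0,0,0,0,0,0.4,0,0,0,0,0,0,0.4,0,0,0,0,0,0,0.4,0,0,0,0,0,0,0.4]'

```text
t: 5.25
tool_pos: [0.6667, -0.0382, 0.1256]
orientation: [-0.0, 2.706, 0.0]
force: [0.2, 0.5, -0.5]
opening: 0.0371
gripper_force: 0.0
```

Call:
move_arm --deltas '[0,0,0,0,0,0,0.4,0,0,0,0,0,0,0.4,0,0,0,0,0,0,0.4,0,0,-0.03,0,0,0,0.4,0.005,0,-0.07,0,0,0,0.4,0.021,0.01,-0.114,0,0,0,0.4,0.06,0.02,-0.114,0,0.14,0,0.4,0.11,0.03,-0.114,0,0.29,0,0.4,0.15,0.04,-0.113,0,0.436,0,0.4,0.162,0.04,-0.113,0,0.436,0,0.4,0.162,0.04,-0.113,0,0.436,0,0.4,0.162,0.04,-0.113,0,0.436,0,0.4]'

```text
t: 6.75
tool_pos: [0.4731, 0.0014, 0.1606]
orientation: [0.0, 3.138, -0.0]
force: [-0.0, -0.6, 0.5]
opening: 0.0371
gripper_force: 0.0
```

Now I'm over the right-hand heel with the tool straight down. I'll descend 0.113 m, to a grasp point at about 0.055 m, and hold.

Call:
move_arm --deltas '[0,0,0.03,0,0,0,0.4,0,0,0.06,0,0,0,0.4,0,0,0.09,0,0,0,0.4,0,0,0.105,0,0,0,0.4,0,0,0.113,0,0,0,0.4,0,0,0.113,0,0,0,0.4,0,0,0.113,0,0,0,0.4,0,0,0.113,0,0,0,0.4,0,0,0.113,0,0,0,0.4,0,0,0.113,0,0,0,0.4,0,0,0.113,0,0,0,0.4,0,0,0.113,0,0,0,0.4]'

```text
t: 8.25
tool_pos: [0.4721, 0.0018, 0.0466]
orientation: [0.0, -3.142, -0.0]
force: [-0.1, 0.5, -1.0]
opening: 0.0369
gripper_force: 0.0
```

```bash
python3 - <<'E'
from h import *
im,d=robot.read_camera("scene");cv2.imwrite("pics/s3.png",im[:,:,::-1])
E
```

```text
(no output)
```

View pics/s3.png

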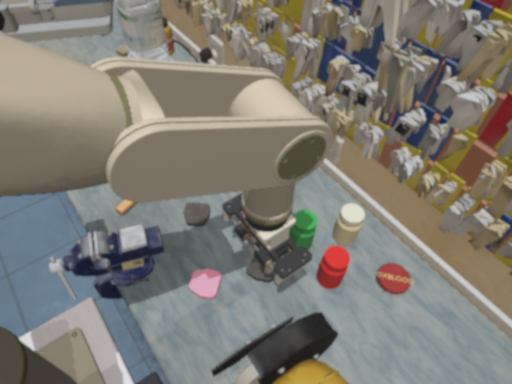

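The picture shows the fingertips over the right-hand black heel at (262,268), with the left one at (197,213) far away. I'll finish the hold, rise, and cross to the hammer.

Call:
move_arm --deltas '[0,0,0,0,0,0,0.4,0,0,0,0,0,0,0.4,0,0,0,0,0,0,0.4,0,0,0,0,0,0,0.4,0,0,0,0,0,0,0.4,0,0,0,0,0,0,0.4,0,0,0,0,0,0,0.4,0,0,0,0,0,0,0.4,0,0,-0.04,0,0,0,0.4,0,0,-0.09,0,0,0,0.4,0,0,-0.15,0,0,0,0.4,0,0,-0.15,0,0,0,0.4]'

```text
t: 9.8
tool_pos: [0.4756, 0.0014, 0.2027]
orientation: [-0.0, 3.131, -0.002]
force: [0.4, 0.0, -0.7]
opening: 0.0373
gripper_force: 0.0
```

Call:
move_arm --deltas '[0,0.04,0,0,0,0,0.4,0,0.09,0,0,0,0,0.4,0,0.14,0,0,0,0,0.4,-0.01,0.19,0,0,0,0,0.4,-0.015,0.24,0,0,0,0,0.4,-0.02,0.29,0,0,0,0,0.4,-0.025,0.34,0,0,0,0,0.4,-0.029,0.37,0,0,0,0,0.4,-0.029,0.389,0,0,0,0,0.4,-0.029,0.389,0,0,0,0,0.4,-0.029,0.389,0,0,0,0,0.4,-0.029,0.389,0,0,0,0,0.4]'

```text
t: 11.3
tool_pos: [0.5014, 0.3897, 0.1968]
orientation: [0.002, 3.141, -0.0]
force: [0.2, 0.0, -0.8]
opening: 0.0372
gripper_force: 0.0
```

```bash
python3 - <<'E'
from h import *
im,d=robot.read_camera("wrist");cv2.imwrite("pics/w4.png",im[:,:,::-1])
E
```

```text
(no output)
```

View pics/w4.png

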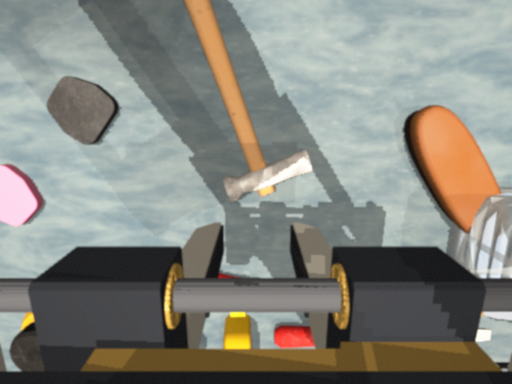

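```bash
python3 - <<'E'
from h import *
from scipy.spatial.transform import Rotation as Ro
s=robot.read_state();M=Ro.from_rotvec(s["orientation"]).as_matrix();p=np.array(s["tool_pos"])
m=robot.camera_model("wrist");T=np.array(m["tool_from_camera"]);K=np.array(m["K"])
for uv in((263,178),(268,175)):
    c=p+M@T[:3,3];r=M@T[:3,:3]@np.linalg.inv(K)@[uv[0],uv[1],1];print(p,c+r*(.025-c[2])/r[2])
E
```

```text
[0.50138191 0.38975393 0.19690883] [0.50181962 0.39692037 0.025     ]
[0.50138191 0.38975393 0.19690883] [0.49859091 0.40217216 0.025     ]
```

The wrist picture shows the hammer crossing at (263,178), which works out to (0.501, 0.397). I'll average that with the first measurement, shift y by +0.005, and descend.

Call:
move_arm --deltas '[0,0.005,0.03,0,0,0,0.4,0,0.005,0.06,0,0,0,0.4,0,0.005,0.09,0,0,0,0.4,0,0.005,0.115,0,0,0,0.4,0,0.005,0.13,0,0,0,0.4,0,0.005,0.137,0,0,0,0.4,0,0.005,0.137,0,0,0,0.4,0,0.005,0.137,0,0,0,0.4,0,0.005,0.137,0,0,0,0.4,0,0.005,0.137,0,0,0,0.4,0,0.005,0.137,0,0,0,0.4,0,0.005,0.137,0,0,0,0.4]'

```text
t: 12.85
tool_pos: [0.501, 0.3958, 0.0596]
orientation: [0.0, -3.142, 0.0]
force: [-0.5, 0.8, -0.3]
opening: 0.0372
gripper_force: 0.0
```

Call:
move_arm --deltas '[0,0,0,0,0,0,0.4,0,0,0,0,0,0,0.4,0,0,0,0,0,0,0.4,0,0,0,0,0,0,0.4,0,0,0,0,0,0,0.4,0,0,0,0,0,0,0.4,0,0,0,0,0,0,0.4,0,0,0,0,0,0,0.4,0,0,0,0,0,0,0.4,0,0,0,0,0,0,0.4,0,0,0,0,0,0,0.4,0,0,0,0,0,0,0.4]'

```text
t: 14.35
tool_pos: [0.5011, 0.3958, 0.0597]
orientation: [-0.0, 3.142, -0.0]
force: [0.1, -0.9, 0.0]
opening: 0.0368
gripper_force: 0.0
```

```bash
python3 - <<'E'
from h import *
s=robot.read_state();print(s["t"],s["tool_pos"],s["force"]);print(robot.close_job())
E
```

```text
14.35 [0.50108466 0.39575617 0.0596573 ] [ 0.1146203  -0.8667219   0.02881933]
the job is handed in; nothing more can be done
None
```

I pointed at the pale jar's lid (tool tilted about 25° to clear the rack), then the right-hand heel block, then the hammer's head, about two seconds each with no contact seen, and handed in at 14.35 s while still over the hammer; no verdict was returned.

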